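Fold out the pull arm and hold the plate holder's spring jaw open at the index

TASK

Open the spring jaw of the plate holder so that the 96-well plate could be lifted out: take the pull arm by its orange grip and swing it right out until it snaps against its end stop while the jaw stays shut, then pull the jaw back by that grip until its pointer lines up with the red index on the scale. Finish holding it: do not let go of the grip, because the jaw must stay at the index until after your program has ended. Leave the index, the plate in its nest and the other things on the desk where they are.

Things in the scene. Friction and masses are not known exactly. Their poses are not given: they have to be found in the camera images.
- holder: spring-jaw plate holder, fixed to the desk: a grey base plate 250 (x) x 160 (y) mm, its top 14 mm above the desk, with an aluminium nest for one well plate at its +x end, two guide rods, and a white scale strip along its -y edge. Origin: centre of its underside, on the desk. Its own -x is the direction in which the jaw is pulled open; z is up
- jaw (a joint): travel of the spring jaw (with its carriage, pointer and pull arm) along the holder's -x, in m: 0 = shut against the plate, stop at 0.065. A spring always pulls it back towards 0: about 5 N at 0, rising by 1.1 N per 10 mm (about 11 N at 55 mm); let go, it runs shut
- index (a joint): position of the red index clip on the scale, in m, in the same sense and from the same zero as the jaw: when joint jaw equals joint index, the jaw's pointer is exactly beside the index line. Set anew each time between 0.020 and 0.058; stays where it is unless pushed hard
- jaw_pointer (a point): tip of the black pointer that sticks out of the jaw carriage on the holder's -y side, above the inner edge of the scale, 32 mm above the desk; axes as the holder's. It travels with the jaw
- index_line (a point): top of the red index clip's upright line on the scale, 32 mm above the desk and 2 mm beside the pointer's path; axes as the holder's
- pull_arm (a joint): angle of the fold-away pull arm about its upright hinge on the jaw carriage, rad: 0 = folded, pointing along the holder's +y; 1.571 = right out, pointing along the holder's -x (the pull direction); opens anticlockwise from above. An over-centre spring holds it at either end: about 2 N at the grip starts it, and past about 0.8 rad it snaps on to its stop by itself
- pull_arm_hinge (a point): point on the pull arm's upright hinge axis, 48 mm above the desk; axes as the holder's. It lies at (-47 mm - jaw travel, 0) in the holder's frame and travels with the jaw. The arm is a dark steel bar 16 mm wide, 7 mm thick, 78 mm from this axis to the grip's axis; its top is 52 mm above the desk
- grip_mid (a point): middle of the orange grip at the pull arm's end, on the grip's upright axis, 76 mm above the desk (turns and travels with the arm)
- grip: orange upright round grip, 19 mm across and 46 mm tall, that revolves freely on the pull arm's end, so that it can be pinched from above in any direction and carried round the arc without turning the hand. Origin: centre of its foot, 52 mm above the desk; z is up
- plate: 96-well plate on a black cold block, 86x128x32 mm, lying loose in the holder's nest behind the jaw; origin: centre of its underside, 14 mm above the desk
- nest (a point): centre of the nest's floor, 73 mm from the holder's origin along its +x, 14 mm above the desk; axes as the holder's
- jar: white sample jar with yellow screw lid, 65 mm across, 84 mm tall, standing on the desk; leave alone. Origin: centre of its underside
- vial: small white vial with red cap, 23 mm across, 53 mm tall, standing on the desk; leave alone. Origin: centre of its underside
- timer: white bench timer lying flat, 70x62x18 mm, standing on the desk; leave alone. Origin: centre of its underside
- petri: closed petri dish, 60 mm across, 15 mm high, standing on the desk; leave alone. Origin: centre of its underside
- tip_box: pipette tip box, green base and pale lid, 90x125x91 mm, standing on the desk; leave alone. Origin: centre of its underside
- bottle: pale translucent wide-mouth bottle with white cap, 62 mm across, 102 mm tall, standing on the desk; leave alone. Origin: centre of its underside

How it is judged:
By the outcome, as a careful person would: the job done as asked, in the order asked, and still so for the second after the job is handed in, while the arm keeps its last pose, push and grip.
It also fails if it takes over 35 s, if anything falls off the work surface, if the arm or the gripper's body presses on something with over 40 N, if the wrist force passes 120 N, or if a joint passes its speed limit or range.

ROBOT

A 7-joint arm with a two-finger parallel gripper is mounted at the origin on a cart in front of the work surface, level with it; the furniture and walls round the work are solid. World frame = base frame: x ahead of the robot, y to its left, z up, the work surface at z = 0. Lengths are in m, angles in degrees, forces in N, time in s.
With the tool pointing down it reaches from about 0.425 to 0.875 m from the base axis. Payload 4.7 kg.
Tool frame: the origin (TCP) lies between the finger pads; the fingertips stand env.tip_reach ahead of it and the grasp point (between the pads) lies 2 mm behind it (env.tip_reach is the distance from the TCP to the fingertips, in m); z points along the fingers, y is the line along which they close (so a half turn about z gives the same grasp; the last joint's range is limited). The gripper opens to 87 mm and grips with 3 to 60 N. Pads are 19 mm wide; open, the fingers measure 117 mm over their backs; the gripper's body (75 mm by 190 mm) begins 51 mm behind the grasp point.
Start: joints at [68.589, 18.392, -4.016, 83.108, 1.295, 78.541, -3.26], TCP at [0.246, -0.602, 0.24] pointing down, gripper open.
Joint ranges: [-163.93, 163.93], [-17.29, 119.83], [-79.2, 71.16], [3.27, 140.29], [-89.18, 269.18], [5.43, 117.66], [-154.24, 154.24]. Speed limits (degrees/s): [147.25, 147.25, 180, 180, 180, 180, 180].

INTERFACE

Orientations are given as [roll, pitch, yaw] about the fixed x, y, z axes, in that order (R = Rz(yaw) Ry(pitch) Rx(roll)).
In Python, from cell import env gives the robot as it stands.
- The arm moves only by the tool drive_effector, called after ">>>" as name(argument=value, ...), one argument or row to a line, values as JSON. Schema: {"type":"object","properties":{"steps":{"type":"array","items":{"type":"object","properties":{"xyz":{"type":"array","items":{"type":"number"},"minItems":3,"maxItems":3},"rz":{"type":"number"},"aperture":{"type":"number"}},"additionalProperties":false,"required":["aperture"]},"minItems":1,"maxItems":8},"grip_force":{"type":"number"},"only":{"type":"string"},"quiet":{"type":"boolean"},"lines":{"type":"string"}},"required":["steps"],"additionalProperties":false}. steps is a list of rows, 1 to 8 of them, each an object with the fields xyz (a list: dx, dy, dz in m), rz (a turn about the tool's z in degrees), aperture (the finger opening in m); a field left out counts as zero (the opening has to be given); each row is the pose to reach, as a shift and turn from the pose commanded when the call began, along the tool's axes at that moment; what a row does not reach only later rows make up. A row lasts 1/12 s, in which the tool goes at most 0.0417 m and 7.16 degrees, less where a joint would pass 70% of its speed; a pose out of reach is approached as far as the arm can. The fingers move at their own pace and stop on an object; grip_force is the grip in N (left out, the last holds). Time passes only in rows, so rows that do not move let the fingers close. The tool returns the time, the measured TCP pose, the force, the opening and the grip force at its end. only (a regular expression) keeps the lines of the reply that match it, lines (a string "A,B") keeps lines A to B, and quiet returns only ok. Input that does not fit is refused with a message, and nothing moves.
- env.get_obs(): the state, without advancing time (a new reading comes with each control period).
- env.read_camera(name): name is "scene" or "top" or "wrist"; returns a dict with "color" (420x560x3 uint8, blue, green, red), "fx", "fy", "cx", "cy" (pixels), "world_from_camera" (4x4, takes a point from camera to world coordinates). Camera axes: x right, y down, z forward; pixel columns grow to the right and rows downward; lengths in m; the calibration is good to about 2 mm. A picture is of the moment at which its call begins. There is no depth.
- env.sign_off(): hands the job in; it is judged then, once.
The state is a dict: "time_s": time; "qpos": joint angles; "joint_velocities": joint speeds; "effort": joint torques, N m; "tool_pos": TCP position; "tool_rot": TCP orientation; "force": force on the tool from outside, world axes, zero at the start; "wrist_torque": the same for the moment, N m; "grip_width": finger opening in m; "grasp_force": force on a finger pad.
Only numpy, scipy, OpenCV 4.12 (cv2) and the standard library are available. Lean on these libraries where they do the work, as an engineer would, in place of code of your own. Each camera call takes 0.05 s, during which the arm holds its last target. There are 200 camera calls.

## Working session

There is one attempt and no reset: what is moved stays moved. The work goes in short steps, Python scripts to look and compute and a tool call to move; the robot and the scene stay as the last step left them, time stands still between calls to the robot, and variables do not carry over. Pictures are saved under pics/ and viewed, at most 10 in all, crops included, and the job is handed in when it is done.

```bash
ls; mkdir -p pics; python3 - <<'E'
from cell import env
import cv2
for n in ("scene","top"):
    c=env.read_camera(n); cv2.imwrite(f"pics/{n}0.png",c["color"])
    print(n,c["fx"],c["cx"],c["cy"],c["world_from_camera"].round(4).tolist())
o=env.get_obs();print(o["tool_pos"],o["tool_rot"],o["grip_width"],env.tip_reach,o["time_s"],o["force"])
E
```

```text
cell.py
pics
scene 379.2234081787152 280.5145976367743 208.35176156651514 [[0.5306, -0.3688, 0.7632, -0.0612], [-0.8475, -0.2171, 0.4844, -0.4349], [-0.013, -0.9038, -0.4277, 0.4447], [0.0, 0.0, 0.0, 1.0]]
top 384.16232481408923 279.0786133371068 208.93671770685808 [[-0.145, -0.9681, 0.2041, 0.395], [-0.9894, 0.1407, -0.0355, -0.0153], [0.0057, -0.2071, -0.9783, 0.9339], [0.0, 0.0, 0.0, 1.0]]
[ 0.24554691 -0.60133644  0.23856887] [-1.79901002e+02  7.83306374e-03  2.22212171e+01] 0.08704892150452943 0.017 0.1 [ 0.28430248  0.41737111 -0.33105849]
```

View pics/top0.png

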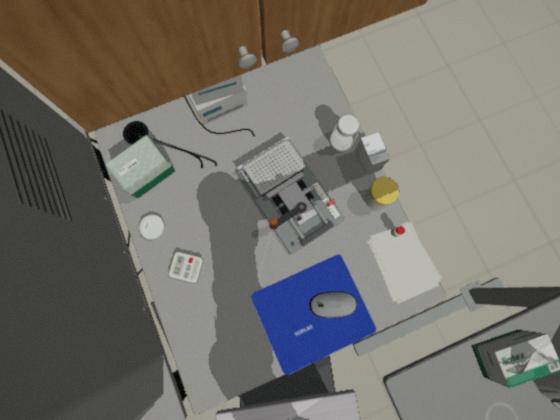

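View pics/scene0.png

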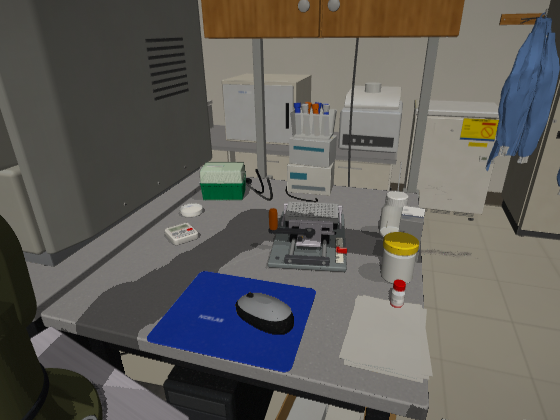

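The top picture shows the holder around (293,205), with the orange grip at about (274,223), the red index near (331,202), and the plate at (274,165). In the scene picture the grip is at (273,220) and the index at (342,250). Next I'll enlarge both.

```bash
python3 - <<'E'
import cv2
a=cv2.imread("pics/top0.png")[130:260,225:355]; b=cv2.imread("pics/scene0.png")[195:275,255:361]
cv2.imwrite("pics/top0c.png",cv2.resize(a,(598,598),interpolation=cv2.INTER_CUBIC))
cv2.imwrite("pics/scene0c.png",cv2.resize(b,(742,560),interpolation=cv2.INTER_CUBIC))
E
```

```text
(no output)
```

View pics/top0c.png

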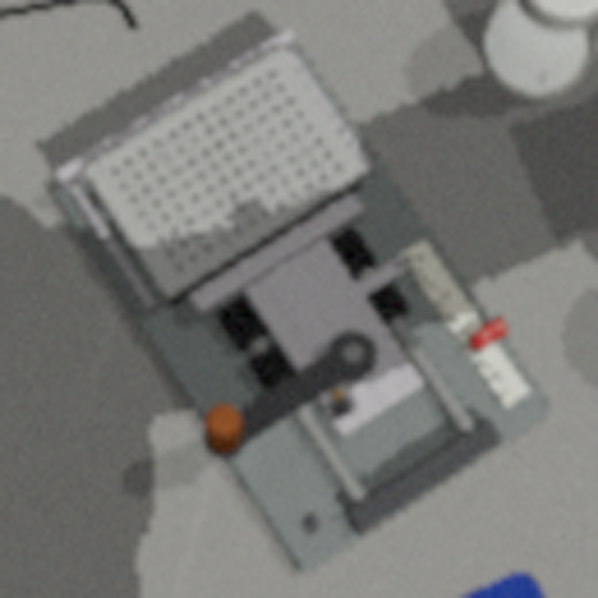

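View pics/scene0c.png

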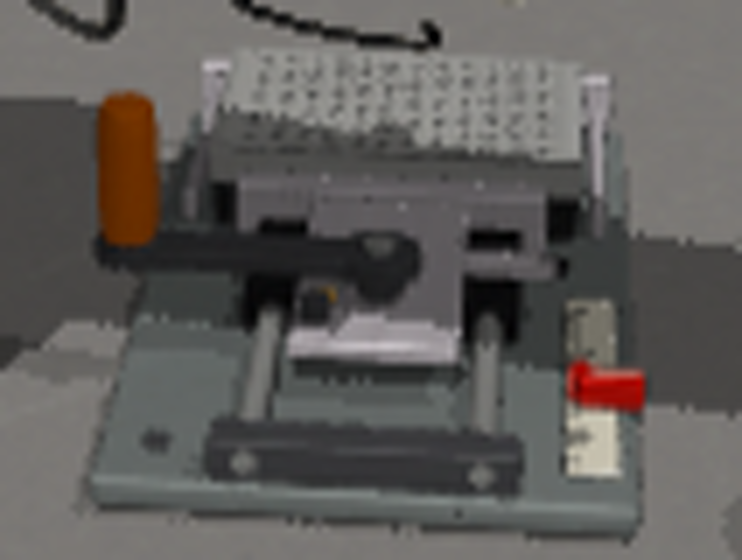

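Enlarged, top crop: hinge (352,355), grip top (225,418), front corners (300,570) and (547,405), pointer tip (408,262), index line about (474,340). Scene crop: hinge (383,245), grip top (129,97) and foot (129,240), front corners (92,483) and (640,512), pointer tip (562,267), index line top (577,367). I'll fit the holder pose to these.

```bash
cat > h.py <<'E'
import numpy as np
from scipy.spatial.transform import Rotation as R
def proj(c,P):
    T=np.linalg.inv(c["world_from_camera"]); p=T[:3,:3]@P+T[:3,3]
    return np.array([c["fx"]*p[0]/p[2]+c["cx"],c["fy"]*p[1]/p[2]+c["cy"]])
def w(p,q):  # holder->world
    c,s=np.cos(p[2]),np.sin(p[2]); return np.array([p[0]+c*q[0]-s*q[1],p[1]+s*q[0]+c*q[1],q[2]])
def tool(v): # world vector -> tool axes
    from cell import env
    return R.from_euler("xyz",env.get_obs()["tool_rot"],degrees=True).inv().apply(v)
E
python3 - <<'E'
import numpy as np
from h import *
from cell import env
from scipy.optimize import least_squares
C={n:env.read_camera(n) for n in("top","scene")}
t=lambda u,v:("top",np.array([225+u/4.6-.5,130+v/4.6-.5])); s=lambda u,v:("scene",np.array([255+u/7-.5,195+v/7-.5]))
def pts(p):
    px,py,q=p[3:]
    return [([-.047,0,.054],[t(352,355),s(383,245)]),([-.047,.078,.098],[t(225,418),s(129,97)]),([-.047,.078,.053],[s(129,240)]),
    ([-.125,.08,.014],[t(300,568),s(92,483)]),([-.125,-.08,.014],[t(547,405),s(640,512)]),
    ([px,py,.032],[t(408,262),s(562,267)]),([px-q,py-.002,.032],[t(474,340),s(577,367)])]
def f(p): return np.concatenate([proj(C[n],w(p,q))-u for q,o in pts(p) for n,u in o])
r=least_squares(f,[.6,0,0,-.03,-.05,.04],loss="soft_l1");p=r.x
print(p.round(4),np.degrees(p[2])); print(f(p).reshape(-1,2).round(1).tolist())
for q in([-.047,0,.05],[-.047,.078,.076],[-.125,0,.076],[-.125-p[5],0,.076]): print(w(p,q).round(4))
E
```

```text
[ 0.6215 -0.08    0.437  -0.0195 -0.0574  0.0557] 25.040610752005232
[[0.2, -1.0], [-0.5, -0.6], [-0.1, -0.1], [-0.5, 0.6], [-0.0, -1.2], [1.1, 0.9], [-0.7, -1.0], [1.9, 0.2], [0.4, -0.6], [0.7, -0.7], [0.2, 0.3], [0.1, 0.5], [-0.8, -1.1]]
[ 0.5789 -0.0999  0.05  ]
[ 0.5459 -0.0292  0.076 ]
[ 0.5082 -0.1329  0.076 ]
[ 0.4578 -0.1565  0.076 ]
```

```bash
python3 - <<'E'
from h import *
from cell import env
o=env.get_obs();print(tool(np.array([.5459,-.0292,.13])-o["tool_pos"]).round(4))
E
```

>>> drive_effector(
  steps=[
    {"xyz":[0.015,-0.0125,0],"rz":3,"aperture":0.087},
    {"xyz":[0.045,-0.0375,0],"rz":10,"aperture":0.087},
    {"xyz":[0.075,-0.0625,0],"rz":17,"aperture":0.087},
    {"xyz":[0.105,-0.0875,0],"rz":24,"aperture":0.087},
    {"xyz":[0.135,-0.1125,0],"rz":31,"aperture":0.087},
    {"xyz":[0.165,-0.1375,0],"rz":38,"aperture":0.087},
    {"xyz":[0.195,-0.1625,0],"rz":45,"aperture":0.087},
    {"xyz":[0.225,-0.1875,0],"rz":52,"aperture":0.087},
  ],
)

```text
time_s: 0.87
tool_pos: [0.3821, -0.3445, 0.2396]
tool_rot: [180.0, -0.0, -29.2]
force: [0.6, -0.0, 0.4]
grip_width: 0.087
grasp_force: 0.0
```

```bash
python3 - <<'E'
from h import *
from cell import env
o=env.get_obs();print(tool(np.array([.5459,-.0292,.13])-o["tool_pos"]).round(4),o["tool_rot"])
E
```

```text
[-0.0106 -0.3551  0.1095] [ 1.79985940e+02 -1.16653452e-02 -2.91684819e+01]
```

>>> drive_effector(
  steps=[
    {"xyz":[-0.001,-0.036,0],"rz":6,"aperture":0.087},
    {"xyz":[-0.002,-0.073,0],"rz":12,"aperture":0.087},
    {"xyz":[-0.004,-0.11,0],"rz":18,"aperture":0.087},
    {"xyz":[-0.005,-0.148,0],"rz":24,"aperture":0.087},
    {"xyz":[-0.006,-0.186,0],"rz":30,"aperture":0.087},
    {"xyz":[-0.007,-0.224,0],"rz":35,"aperture":0.087},
    {"xyz":[-0.008,-0.262,0],"rz":35,"aperture":0.087},
    {"xyz":[-0.009,-0.295,0.02],"rz":35,"aperture":0.087},
  ],
)

```text
time_s: 1.53
tool_pos: [0.5192, -0.0811, 0.2231]
tool_rot: [-179.6, -0.3, -63.8]
force: [1.2, 0.1, 1.1]
grip_width: 0.0868
grasp_force: 0.0
```

```bash
python3 - <<'E'
from h import *
from cell import env
o=env.get_obs();print(tool(np.array([.5459,-.0292,.15])-o["tool_pos"]).round(4),o["tool_rot"])
E
```

```text
[-0.0351 -0.0465  0.0733] [-179.64272342   -0.2688648   -63.77707678]
```

>>> drive_effector(
  steps=[
    {"xyz":[-0.012,-0.018,0.02],"aperture":0.087},
    {"xyz":[-0.026,-0.036,0.04],"aperture":0.087},
    {"xyz":[-0.035,-0.0435,0.06],"aperture":0.087},
    {"xyz":[-0.035,-0.0435,0.073],"aperture":0.087},
    {"xyz":[-0.035,-0.0435,0.073],"aperture":0.087},
  ],
)

```text
time_s: 1.95
tool_pos: [0.5371, -0.0298, 0.1424]
tool_rot: [179.6, 0.2, -63.6]
force: [0.5, 0.7, -0.5]
grip_width: 0.0873
grasp_force: 0.0
```

```bash
python3 - <<'E'
from h import *
from cell import env
import cv2
o=env.get_obs();print(tool(np.array([.5459,-.0292,.078])-o["tool_pos"]).round(4),o["tool_rot"],o["tool_pos"])
c=env.read_camera("wrist");print(c["fx"],c["cx"],c["cy"],c["world_from_camera"].round(4).tolist())
p=[.6215,-.08,.437]
for q in([-.047,.078,.098],[-.047,.078,.052],[-.047,0,.052]):print(proj(c,w(p,q)).round(1))
cv2.imwrite("pics/w1.png",c["color"])
E
```

```text
[ 0.0036 -0.0086  0.0643] [179.62639657   0.20489068 -63.55646542] [ 0.53708894 -0.02981333  0.14236785]
347.15122098963684 283.011321406211 205.7030951418572 [[-0.8954, -0.4292, -0.118, 0.5695], [-0.4451, 0.8674, 0.2224, -0.0906], [0.0069, 0.2517, -0.9678, 0.2867], [0.0, 0.0, 0.0, 1.0]]
[269.8 233.4]
[271.8 211.9]
[273.8  95.4]
```

View pics/w1.png

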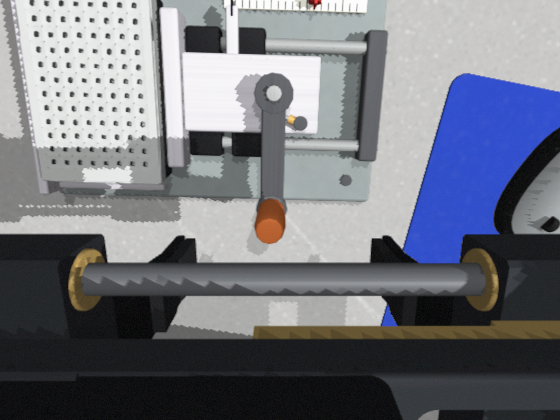

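The wrist view shows the grip top at about (269,229) and the hinge at (273,94), within 5 px of my prediction. The scale and red index lie at the top edge, around (315,2). I'll descend now.

>>> drive_effector(
  steps=[
    {"aperture":0.087},
    {"xyz":[0,0,0.015],"aperture":0.087},
    {"xyz":[0,0,0.03],"aperture":0.087},
    {"xyz":[0,0,0.03],"aperture":0.087},
  ],
)

```text
time_s: 2.33
tool_pos: [0.5385, -0.0345, 0.1157]
tool_rot: [179.9, 0.1, -64.0]
force: [-0.7, -0.1, -0.1]
grip_width: 0.0869
grasp_force: 0.0
```

```bash
python3 - <<'E'
from h import *
from cell import env
o=env.get_obs();print(tool(np.array([.5459,-.0292,.078])-o["tool_pos"]).round(4),o["tool_rot"],o["tool_pos"])
E
```

```text
[-0.0015 -0.009   0.0377] [ 1.79893784e+02  6.07769446e-02 -6.39727135e+01] [ 0.5385325  -0.03446316  0.11571954]
```

>>> drive_effector(
  steps=[
    {"xyz":[-0.001,-0.009,0.01],"rz":1,"aperture":0.087},
    {"xyz":[-0.001,-0.009,0.025],"rz":1,"aperture":0.087},
    {"xyz":[-0.001,-0.009,0.037],"rz":1,"aperture":0.087},
    {"xyz":[-0.001,-0.009,0.037],"rz":1,"aperture":0.087},
    {"xyz":[-0.001,-0.009,0.037],"rz":1,"aperture":0.06},
    {"xyz":[-0.001,-0.009,0.037],"rz":1,"aperture":0.04},
  ],
)

```text
time_s: 2.83
tool_pos: [0.5478, -0.0288, 0.0806]
tool_rot: [-179.9, -0.0, -64.9]
force: [0.5, 0.3, 0.4]
grip_width: 0.0799
grasp_force: 0.0
```

```bash
python3 - <<'E'
from h import *
from cell import env
o=env.get_obs();print(tool(np.array([.5459,-.0292,.078])-o["tool_pos"]).round(4),o["tool_rot"],o["tool_pos"])
E
```

```text
[-0.0004  0.0019  0.0026] [-1.79922659e+02 -1.33841664e-02 -6.48973138e+01] [ 0.54776103 -0.02875991  0.0806041 ]
```

Close gently, so the grip centres itself.

>>> drive_effector(
  steps=[
    {"xyz":[0,0.002,0.002],"aperture":0.04},
    {"xyz":[0,0.002,0.002],"aperture":0.022},
    {"xyz":[0,0.002,0.002],"aperture":0.01},
    {"xyz":[0,0.002,0.002],"aperture":0.01},
    {"xyz":[0,0.002,0.002],"aperture":0.01},
    {"xyz":[0,0.002,0.002],"aperture":0.01},
    {"xyz":[0,0.002,0.002],"aperture":0.01},
    {"xyz":[0,0.002,0.002],"aperture":0.01},
  ],
  grip_force=6,
)

```text
time_s: 3.5
tool_pos: [0.5455, -0.0288, 0.0776]
tool_rot: [180.0, -0.0, -64.8]
force: [0.9, 0.7, -0.4]
grip_width: 0.0285
grasp_force: 0.0
```

```bash
python3 - <<'E'
from h import *
from cell import env
o=env.get_obs();print(o["tool_pos"],o["force"],o["grip_width"],o["grasp_force"])
E
```

```text
[ 0.54546787 -0.02882648  0.07756932] [ 0.90912075  0.72396077 -0.43893813] 0.02848460627950255 0.0
```

>>> drive_effector(
  steps=[
    {"aperture":0.01},
    {"aperture":0.01},
    {"aperture":0.01},
    {"aperture":0.01},
  ],
  grip_force=6,
)

```text
time_s: 3.83
tool_pos: [0.5456, -0.0288, 0.0776]
tool_rot: [-180.0, -0.0, -64.8]
force: [1.0, 0.9, -0.5]
grip_width: 0.0184
grasp_force: 6.0
```

```bash
python3 - <<'E'
from h import *
from cell import env
import cv2
o=env.get_obs();print(o["tool_pos"],o["force"],o["grip_width"],o["grasp_force"])
cv2.imwrite("pics/w2.png",env.read_camera("wrist")["color"])
E
```

```text
[ 0.54556919 -0.02879619  0.07756917] [ 0.95949312  0.90371147 -0.47764945] 0.018415261422163168 5.99975238321349
```

View pics/w2.png

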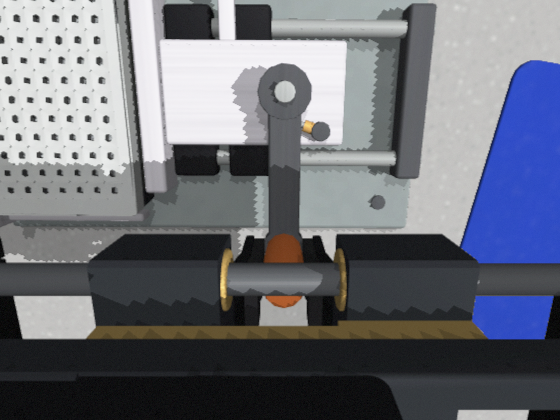

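The grip is pinched between the pads at about (283,270), with the arm still folded and no side load. The arc in tool axes is dx=.078(1-cosθ), dy=.078 sinθ. I'll take the first 40°.

>>> drive_effector(
  steps=[
    {"xyz":[0.0003,0.0068,0],"aperture":0.01},
    {"xyz":[0.0012,0.0135,0],"aperture":0.01},
    {"xyz":[0.0027,0.0202,0],"aperture":0.01},
    {"xyz":[0.0047,0.0267,0],"aperture":0.01},
    {"xyz":[0.0073,0.033,0],"aperture":0.01},
    {"xyz":[0.0105,0.039,0],"aperture":0.01},
    {"xyz":[0.0141,0.0447,0],"aperture":0.01},
    {"xyz":[0.0182,0.0501,0],"aperture":0.01},
  ],
  grip_force=10,
)

```text
time_s: 4.55
tool_pos: [0.5071, -0.0676, 0.0776]
tool_rot: [180.0, -0.0, -64.9]
force: [2.2, -0.8, -1.0]
grip_width: 0.0189
grasp_force: 10.0
```

```bash
cat >> h.py <<'E'
def st():
    from cell import env
    o=env.get_obs(); d=o["tool_pos"][:2]-np.array([.5788,-.0997]); a=np.radians(25.1)
    e=np.array([np.cos(a),np.sin(a)]); n=np.array([-e[1],e[0]]); F=o["force"][:2]
    print("rel hinge0, holder axes mm",(1e3*e@d).round(1),(1e3*n@d).round(1),"r",(1e3*np.hypot(*d)).round(1),"th",np.degrees(np.arctan2(-e@d,n@d)).round(1),"F holder",(e@F).round(1),(n@F).round(1),"w",o["grip_width"],o["grasp_force"])
E
python3 -c "from h import *;st()"
```

```text
rel hinge0, holder axes mm -51.3 59.5 r 78.5 th 40.8 F holder 1.7 -1.6 w 0.01891906341820853 10.000252104364336
```

>>> drive_effector(
  steps=[
    {"xyz":[0.0046,0.0051,0],"aperture":0.01},
    {"xyz":[0.0097,0.0097,0],"aperture":0.01},
    {"xyz":[0.0151,0.0138,0],"aperture":0.01},
    {"xyz":[0.0208,0.0174,0],"aperture":0.01},
    {"xyz":[0.0268,0.0204,0],"aperture":0.01},
    {"xyz":[0.0331,0.0229,0],"aperture":0.01},
    {"xyz":[0.0396,0.0248,0],"aperture":0.01},
    {"xyz":[0.0463,0.0262,0],"aperture":0.01},
  ],
)

```text
time_s: 5.22
tool_pos: [0.5033, -0.1211, 0.0775]
tool_rot: [179.9, -0.0, -64.9]
force: [-2.6, -2.7, 0.0]
grip_width: 0.0186
grasp_force: 10.0
```

```bash
python3 -c "from h import *;st()"
```

```text
rel hinge0, holder axes mm -77.4 12.6 r 78.4 th 80.7 F holder -3.4 -1.3 w 0.018553466075330673 9.999924801522866
```

>>> drive_effector(
  steps=[
    {"xyz":[0.006,0.0006,0],"aperture":0.01},
    {"xyz":[0.0115,0.001,0],"aperture":0.01},
    {"xyz":[0.0145,0.001,0],"aperture":0.01},
    {"xyz":[0.0155,0.001,0],"aperture":0.01},
    {"xyz":[0.0155,0.001,0],"aperture":0.01},
    {"xyz":[0.0155,0.001,0],"aperture":0.01},
  ],
)

```text
time_s: 5.72
tool_pos: [0.5078, -0.1327, 0.0773]
tool_rot: [179.8, 0.2, -64.8]
force: [-7.7, 1.3, 6.6]
grip_width: 0.0184
grasp_force: 10.0
```

```bash
python3 - <<'E'
from h import *
from cell import env
import cv2
st()
c=env.read_camera("wrist");cv2.imwrite("pics/w3.png",c["color"])
E
```

```text
rel hinge0, holder axes mm -78.3 0.3 r 78.3 th 89.8 F holder -6.4 4.4 w 0.018375352007137056 9.999957522377372
```

View pics/w3.png

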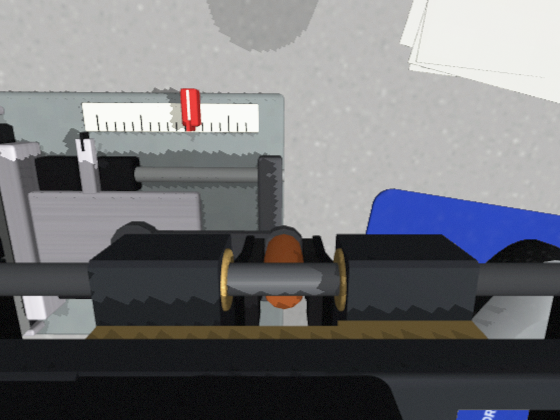

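The arm is on its stop and the jaw is shut. Pointer tip is at about (84,134), with the red index near (190,127). I'll measure the gap from rays at z = 32 mm, then pull most of the way with a firmer grip.

```bash
cat >> h.py <<'E'
def ray(c,u,v,z=.032):
    M=c["world_from_camera"]; d=M[:3,:3]@np.array([(u-c["cx"])/c["fx"],(v-c["cy"])/c["fy"],1]); P=M[:3,3]+d*(z-M[2,3])/d[2]
    a=np.radians(25.04); q=P[:2]-np.array([.6215,-.08]); return np.array([np.cos(a)*q[0]+np.sin(a)*q[1],-np.sin(a)*q[0]+np.cos(a)*q[1]])
E
python3 - <<'E'
from h import *
from cell import env
import cv2
c=env.read_camera("wrist")
print(ray(c,84.5,134),ray(c,190.5,122),ray(c,190.5,130))
E
```

```text
[-0.01829611 -0.05851739] [-0.07530574 -0.06491049] [-0.07503864 -0.06075929]
```

>>> drive_effector(
  steps=[
    {"aperture":0.01},
    {"aperture":0.01},
    {"xyz":[0,0.004,0],"aperture":0.01},
    {"xyz":[0,0.01,0],"aperture":0.01},
    {"xyz":[0,0.016,0],"aperture":0.01},
    {"xyz":[0,0.022,0],"aperture":0.01},
    {"xyz":[0,0.028,0],"aperture":0.01},
    {"xyz":[0,0.034,0],"aperture":0.01},
  ],
  grip_force=35,
)

```text
time_s: 6.48
tool_pos: [0.4821, -0.1445, 0.0776]
tool_rot: [-179.6, 0.1, -64.6]
force: [6.8, 7.0, -4.9]
grip_width: 0.0184
grasp_force: 35.3
```

```bash
python3 -c "from h import *;st()"
```

```text
rel hinge0, holder axes mm -106.6 0.4 r 106.6 th 89.8 F holder 9.2 3.4 w 0.018438403898780573 35.31367667019367
```

>>> drive_effector(
  steps=[
    {"xyz":[0,0.005,0],"aperture":0.01},
    {"xyz":[0,0.01,0],"aperture":0.01},
    {"xyz":[0,0.015,0],"aperture":0.01},
    {"xyz":[0,0.019,0],"aperture":0.01},
    {"xyz":[0,0.0205,0],"aperture":0.01},
    {"xyz":[0,0.0205,0],"aperture":0.01},
    {"xyz":[0,0.0205,0],"aperture":0.01},
    {"xyz":[0,0.0205,0],"aperture":0.01},
  ],
)

```text
time_s: 7.15
tool_pos: [0.464, -0.1529, 0.0776]
tool_rot: [-179.5, 0.1, -64.6]
force: [7.6, 6.7, -6.1]
grip_width: 0.0179
grasp_force: 35.3
```

```bash
python3 - <<'E'
from h import *
from cell import env
import cv2
st()
c=env.read_camera("wrist");cv2.imwrite("pics/w4.png",c["color"])
cv2.imwrite("pics/w4c.png",cv2.resize(c["color"][80:180,120:260],(784,560),interpolation=cv2.INTER_CUBIC))
E
```

```text
rel hinge0, holder axes mm -126.5 0.5 r 126.5 th 89.8 F holder 9.7 2.9 w 0.017870853893636865 35.3142107790336
```

View pics/w4c.png

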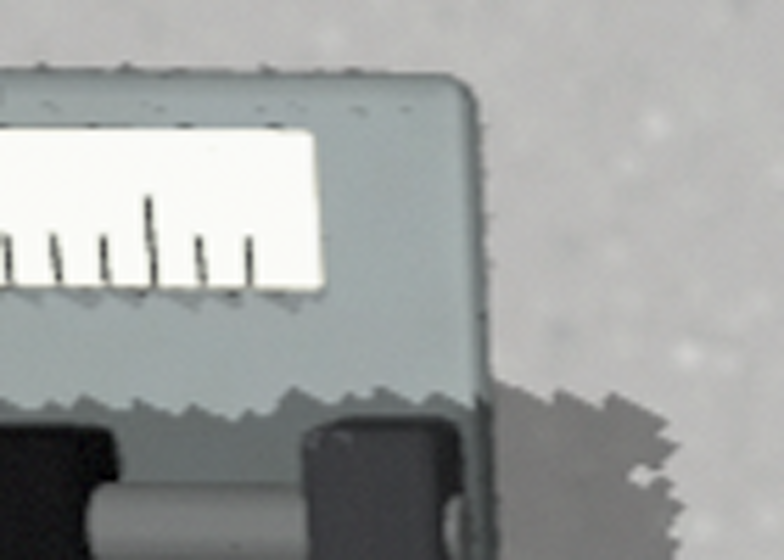

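That crop missed; it shows only the end of the scale. The pointer moves with the camera, so it is still near (85,134).

```bash
python3 - <<'E'
import cv2
a=cv2.imread("pics/w4.png")[80:160,45:155]
cv2.imwrite("pics/w4d.png",cv2.resize(a,(770,560),interpolation=cv2.INTER_CUBIC))
E
```

```text
(no output)
```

View pics/w4d.png

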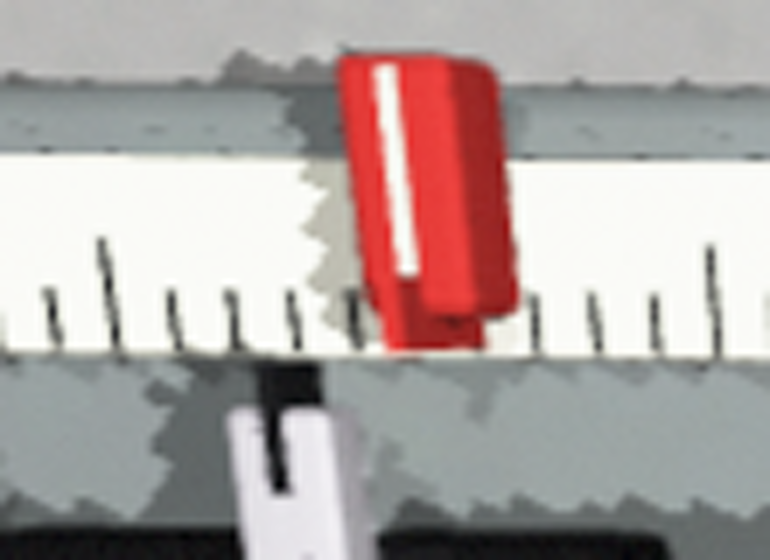

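The pointer line is at crop (272,410), i.e. full image (83.4,138). The index's white line and red upright are at crop (407,275)–(405,300), i.e. about (102.6,120), so roughly 10 mm remain. I've used most of my pictures, so I'll measure both marks numerically, comparing w3 with w4 for height parallax.

```bash
python3 - <<'E'
import cv2,numpy as np
for f in("w3","w4"):
    a=cv2.imread(f"pics/{f}.png").astype(int); b,g,r=a[...,0],a[...,1],a[...,2]
    red=(r>110)&(r-g>60); red[:, 300:]=0; red[200:]=0
    for y in range(88,132,2):
        x=np.where(red[y])[0]
        if len(x):
            s=slice(x[0],x[-1]+1); print(f,y,x[0],x[-1],"R",r[y,s].tolist(),"G",g[y,s].tolist())
    for y in range(130,154,2): print(f,"ptr",y,a[y,72:104].mean(1).astype(int).tolist())
E
```

```text
w3 88 182 193 R [180, 177, 179, 176, 177, 180, 181, 179, 179, 179, 180, 174] G [117, 96, 97, 96, 103, 109, 111, 111, 110, 110, 112, 108]
w3 90 180 198 R [181, 207, 224, 225, 225, 228, 242, 247, 238, 223, 227, 229, 229, 230, 232, 220, 177, 157, 160] G [119, 53, 59, 60, 59, 84, 206, 244, 203, 71, 61, 62, 64, 62, 62, 56, 47, 63, 99]
w3 92 180 198 R [150, 208, 229, 229, 230, 232, 244, 250, 243, 232, 235, 236, 236, 236, 237, 227, 191, 154, 152] G [61, 53, 61, 61, 63, 70, 218, 251, 226, 110, 66, 67, 65, 66, 67, 59, 48, 37, 38]
w3 94 180 199 R [143, 205, 227, 231, 230, 231, 244, 250, 244, 233, 234, 235, 237, 236, 236, 230, 199, 156, 156, 145] G [64, 51, 60, 62, 62, 63, 217, 251, 228, 117, 65, 67, 68, 67, 66, 60, 51, 38, 41, 70]
w3 96 180 199 R [144, 201, 223, 229, 230, 231, 241, 249, 247, 240, 235, 235, 235, 236, 236, 234, 207, 160, 154, 143] G [79, 52, 56, 59, 62, 62, 181, 245, 232, 136, 65, 65, 66, 67, 66, 63, 52, 39, 37, 62]
w3 98 180 199 R [154, 203, 222, 228, 230, 230, 240, 248, 245, 236, 235, 235, 236, 236, 236, 234, 211, 162, 155, 147] G [85, 53, 57, 58, 63, 61, 173, 242, 239, 159, 6
[... 10656 characters left out ...]
, 135, 136, 148, 161]
w4 ptr 146 [100, 100, 99, 101, 102, 104, 170, 220, 225, 227, 193, 101, 30, 71, 185, 232, 232, 233, 236, 241, 223, 173, 162, 156, 157, 164, 149, 137, 137, 148, 158, 161]
w4 ptr 148 [98, 98, 100, 100, 102, 100, 149, 208, 225, 227, 207, 131, 30, 35, 173, 231, 232, 233, 236, 241, 230, 188, 164, 158, 153, 146, 139, 138, 136, 138, 136, 139]
w4 ptr 150 [102, 100, 102, 102, 101, 100, 121, 192, 227, 227, 228, 191, 121, 123, 156, 214, 232, 234, 235, 239, 234, 197, 162, 160, 153, 134, 130, 136, 137, 136, 134, 134]
w4 ptr 152 [101, 102, 100, 102, 101, 101, 109, 181, 224, 227, 227, 228, 231, 231, 230, 231, 232, 234, 235, 237, 238, 212, 167, 161, 154, 144, 139, 139, 138, 118, 89, 80]
```

```bash
cat >> h.py <<'E'
def gap(a,c):
    a=a.astype(float); b,g,r=a[...,0],a[...,1],a[...,2]; x=np.arange(60,300)
    W=[np.clip((r[y,x]-155)/75,0,1)*np.clip((200-g[y,x])/140,0,1)*(r[y,x]-g[y,x]>50) for y in(126,127,128)]
    ui=np.mean([(k*x).sum()/k.sum() for k in W])
    z=np.arange(76,95); P=[]
    for y in range(140,148):
        m=a[y,z].mean(1); i=5+np.argmin(m[5:12]); s=slice(i-2,i+3); k=np.clip(200-m[s],0,None); P.append((k*z[s]).sum()/k.sum())
    f=np.polyfit(np.arange(140,148),P,1); up=np.polyval(f,127)
    up2=np.mean(P)-.105*(143.5-127)
    s=np.linalg.norm(ray(c,ui,127)-ray(c,ui+1,127))*1e3
    print("index",ui.round(2),"ptr",up.round(2),up2.round(2),"slope",f[0].round(3),"mm",((ui-up2)*s).round(2),"s",s.round(3))
E
python3 - <<'E'
from h import *
from cell import env
import cv2
c=env.read_camera("wrist")
for f in("w3","w4"): gap(cv2.imread(f"pics/{f}.png"),c)
E
```

```text
index 187.65 ptr 79.64 80.05 slope 0.13 mm 57.74 s 0.537
index 100.71 ptr 81.56 82.03 slope 0.133 mm 10.06 s 0.539
```

>>> drive_effector(
  steps=[
    {"xyz":[0,0.003,0],"aperture":0.01},
    {"xyz":[0,0.006,0],"aperture":0.01},
    {"xyz":[0,0.009,0],"aperture":0.01},
    {"xyz":[0,0.009,0],"aperture":0.01},
    {"xyz":[0,0.009,0],"aperture":0.01},
    {"xyz":[0,0.009,0],"aperture":0.01},
    {"xyz":[0,0.009,0],"aperture":0.01},
  ],
)

```text
time_s: 7.83
tool_pos: [0.4561, -0.1565, 0.0776]
tool_rot: [-179.5, 0.1, -64.6]
force: [7.7, 8.3, -6.0]
grip_width: 0.0181
grasp_force: 35.3
```

```bash
python3 - <<'E'
from h import *
from cell import env
import cv2
st()
c=env.read_camera("wrist");cv2.imwrite("pics/w5.png",c["color"]);gap(c["color"],c)
E
```

```text
rel hinge0, holder axes mm -135.2 0.6 r 135.2 th 89.8 F holder 10.6 4.3 w 0.0181328325437134 35.31308950390667
index 85.71 ptr 81.68 82.14 slope 0.133 mm 1.93 s 0.539
```

```bash
python3 - <<'E'
from h import *
from cell import env
import cv2
c=env.read_camera("wrist"); A=ray(c,83,143.5); B=ray(c,82,127)
p=[.6215,-.08,np.radians(25.04)]
u=proj(c,w(p,[A[0],A[1],.032]));v=proj(c,w(p,[A[0],B[1],.032]));print(A,B,(u-v)/(u-v)[1])
E
```

```text
[-0.07192992 -0.05296783] [-0.07260192 -0.06171634] [0.13611259 1.        ]
```

>>> drive_effector(
  steps=[
    {"xyz":[0,0.0018,0],"aperture":0.01},
    {"xyz":[0,0.0018,0],"aperture":0.01},
    {"xyz":[0,0.0018,0],"aperture":0.01},
    {"xyz":[0,0.0018,0],"aperture":0.01},
    {"xyz":[0,0.0018,0],"aperture":0.01},
  ],
)

```text
time_s: 8.35
tool_pos: [0.4546, -0.1573, 0.0776]
tool_rot: [-179.5, 0.1, -64.6]
force: [9.4, 6.3, -7.0]
grip_width: 0.0178
grasp_force: 35.3
```

```bash
python3 - <<'E'
from h import *
from cell import env
import cv2
st()
c=env.read_camera("wrist");cv2.imwrite("pics/w6.png",c["color"]);gap(c["color"],c)
cv2.imwrite("pics/w6d.png",cv2.resize(c["color"][85:160,45:130],(680,600),interpolation=cv2.INTER_CUBIC))
E
```

```text
rel hinge0, holder axes mm -136.9 0.6 r 136.9 th 89.8 F holder 11.2 1.7 w 0.017820035222859115 35.31292903237045
index 82.81 ptr 81.67 82.16 slope 0.135 mm 0.35 s 0.539
```

View pics/w6d.png

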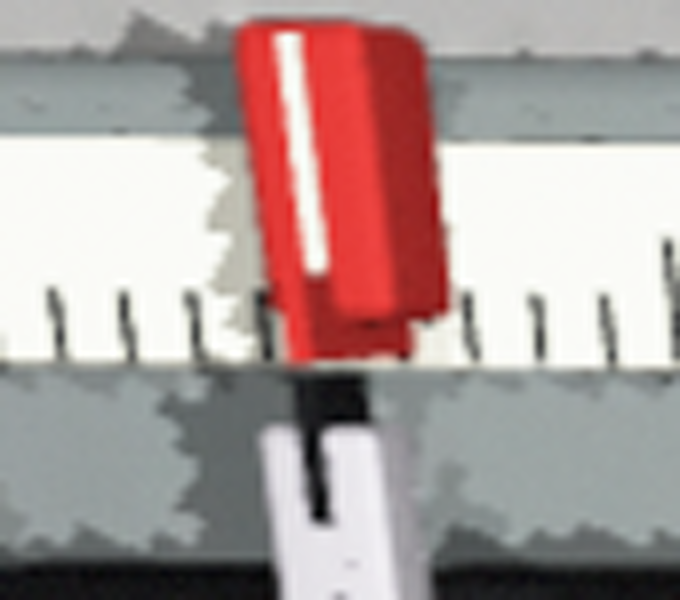

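The picture shows the pointer nearly beside the red upright: its line runs (320,500) to (309,430), and the upright is at about (300,345). I'll check the sub-pixel edges.

```bash
python3 - <<'E'
import cv2
a=cv2.imread("pics/w6.png").astype(int)
for y in range(124,131): print(y,"R",a[y,78:92,2].tolist(),"G",a[y,78:92,1].tolist())
for y in range(131,148,1): print(y,a[y,78:92].mean(1).astype(int).tolist())
E
```

```text
124 R [104, 153, 203, 229, 223, 188, 155, 154, 156, 168, 180, 182, 184, 184] G [99, 136, 106, 61, 57, 46, 40, 38, 39, 43, 47, 45, 47, 45]
125 R [79, 152, 213, 229, 229, 202, 153, 151, 151, 156, 149, 139, 122, 105] G [79, 150, 140, 59, 61, 53, 40, 39, 36, 38, 36, 33, 25, 25]
126 R [73, 154, 214, 229, 228, 200, 152, 151, 151, 150, 146, 146, 141, 138] G [73, 154, 144, 60, 59, 49, 36, 38, 40, 35, 33, 38, 33, 35]
127 R [74, 154, 209, 226, 229, 207, 161, 154, 152, 154, 153, 150, 148, 149] G [75, 153, 149, 72, 59, 53, 39, 40, 38, 40, 41, 39, 38, 38]
128 R [54, 147, 202, 222, 229, 216, 175, 155, 154, 153, 154, 153, 155, 153] G [54, 145, 158, 92, 59, 54, 43, 40, 40, 36, 38, 38, 41, 38]
129 R [47, 137, 200, 222, 229, 218, 177, 154, 153, 153, 163, 162, 152, 175] G [47, 137, 159, 97, 58, 56, 45, 38, 38, 37, 63, 69, 59, 102]
130 R [108, 123, 148, 164, 169, 171, 174, 179, 175, 172, 177, 186, 193, 210] G [109, 123, 122, 99, 94, 109, 147, 169, 163, 160, 168, 175, 184, 199]
131 [90, 90, 86, 77, 82, 87, 87, 95, 88, 80, 87, 91, 108, 139]
132 [100, 91, 74, 55, 39, 43, 33, 26, 25, 20, 21, 20, 56, 112]
13
[... 346 characters left out ...]
77, 32, 28, 67, 126, 152, 151, 154, 142, 137]
139 [192, 214, 213, 192, 123, 31, 31, 153, 213, 216, 218, 219, 222, 201]
140 [205, 224, 225, 209, 136, 28, 32, 173, 231, 233, 233, 235, 240, 230]
141 [195, 226, 227, 226, 168, 29, 31, 144, 220, 233, 235, 235, 239, 232]
142 [193, 227, 226, 229, 176, 30, 31, 105, 198, 232, 234, 234, 238, 234]
143 [188, 226, 226, 228, 181, 60, 31, 98, 194, 232, 233, 235, 237, 237]
144 [180, 225, 226, 228, 191, 94, 32, 98, 196, 232, 233, 234, 237, 239]
145 [173, 222, 226, 228, 195, 100, 31, 71, 184, 232, 232, 234, 237, 240]
146 [166, 218, 225, 227, 193, 102, 32, 41, 176, 231, 232, 233, 236, 241]
147 [151, 209, 225, 227, 209, 130, 31, 29, 174, 232, 231, 235, 236, 241]
```

Averaging the sub-pixel edges and carrying the pointer along the 0.135 slope to row 127, the post centre is 81.65, the pointer tip 81.65 and the pointer line 81.65. They line up. One short hold to check for creep, then I hand in.

>>> drive_effector(
  steps=[
    {"aperture":0.01},
    {"aperture":0.01},
    {"aperture":0.01},
    {"aperture":0.01},
    {"aperture":0.01},
    {"aperture":0.01},
    {"aperture":0.01},
    {"aperture":0.01},
  ],
)

```text
time_s: 9.07
tool_pos: [0.4546, -0.1573, 0.0777]
tool_rot: [-179.5, 0.1, -64.6]
force: [8.5, 7.6, -7.5]
grip_width: 0.0183
grasp_force: 35.3
```

```bash
python3 - <<'E'
from h import *
from cell import env
st(); c=env.read_camera("wrist"); gap(c["color"],c); a=c["color"].astype(int)
for y in(126,128): print(a[y,78:87,2].tolist(),a[y,78:87,1].tolist())
for y in(134,140): print(a[y,78:87].mean(1).astype(int).tolist())
E
```

```text
rel hinge0, holder axes mm -136.9 0.5 r 136.9 th 89.8 F holder 10.9 3.3 w 0.018252388544423438 35.31299631111324
index 82.88 ptr 81.69 82.17 slope 0.134 mm 0.38 s 0.539
[76, 154, 208, 226, 230, 201, 151, 150, 150] [76, 154, 148, 73, 59, 49, 36, 37, 37]
[52, 145, 202, 223, 230, 216, 176, 154, 154] [51, 144, 158, 93, 61, 56, 45, 37, 38]
[103, 104, 104, 77, 27, 31, 25, 22, 19]
[205, 224, 225, 210, 137, 32, 31, 174, 230]
```

Stable, no creep.

```bash
python3 -c "
from cell import env
print(env.sign_off())"
```

```text
the job is handed in; nothing more can be done
None
```

I swung the pull arm out to its stop with the jaw shut and pulled the jaw back until its pointer lined up with the red index (to about 0.1 mm in the wrist camera); I handed the job in at about 9 s with the gripper still holding the grip at 35 N, and the sign-off returned no verdict.

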